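# Complete the three-tier dish stand on the mantel

## Task

Finish the three-tier dish stand: slide the steel spacer tube over the post, then the small white dish, and last the cap with the bar handle. Press only gently and turn the cap to feel for the brass tongue on top of the post until the cap's slot drops over it and the cap sits flush on the dish; then turn the cap clockwise (seen from above) until its bar is in line with the two blue ear handles of the bottom dish, and let go. Leave the other things on the ledge where they are.

Things in the scene. Friction and masses are not known exactly. Their poses are not given: they have to be found in the camera images.
- stand: White ceramic dish stand, fixed on the ledge; origin at the centre of its foot, z up. Bottom dish 190 mm across, 20 mm high, with two blue ear handles (out to 121 mm) on its +x and -x sides: its x axis is the line through them. Middle dish 150 mm across, inner floor at 52 mm, rim at 64 mm. The ceramic chips: never over 30 N on the cap, nor 40 N between stand, spacer and dish
- post_seat (a point): foot of the post, on the stand's axis, on the middle dish's inner floor, 52 mm above the ledge; axes as the stand's. The steel post (22 mm diameter) rises from here to 132 mm above the ledge. The spacer stands home on this floor (top at 107 mm above the ledge), the small dish on the spacer (hub top at 135 mm), the cap on the dish's hub
- tongue_foot (a point): post's top end, on its axis, 132 mm above the ledge; axes as the stand's. A flat upright brass tongue stands here: 22 mm long, 6 thick, 13 high. It turns stiffly (0.05 N m) about the axis. Its direction is not reported: it starts 0.35 to 1.6 rad anticlockwise, seen from above, of the ear handles' line; its stops are 0.3 rad clockwise and 1.75 rad anticlockwise of that line
- spacer_mid (a point): centre, half-way up, of the steel spacer: a plain tube 55 mm high, 38 mm outside and 27 mm inside diameter, 110 g, standing on end (z along its axis)
- dish_mid (a point): small white dish, 124 mm across, 220 g: flat floor 5 mm thick, rim 12 mm high (wall 5 mm), and in the middle a tubular hub, 38 mm outside diameter, 28 mm high from the dish's underside, with a 27 mm hole right through. This point is on the axis, 14 mm above the underside; z up. Take it by the hub
- cap_mid (a point): cap, 49 mm high, 80 g, starts on the coaster. Point on its axis 24.5 mm above its underside; z up. Steel disc 48 mm across, top at 17 mm; on it a dark bar handle, 36 mm long along x, 10 mm thick, from 17 to 49 mm. Slot in the underside along x: 27 long, 9.4 wide, 12 deep; it drops over the tongue if within about 0.12 rad (either way round), else the cap rides 10 mm too high
- coaster: round birch coaster, 100 mm across, 8 mm thick, fixed, origin at the centre of its underside; the cap starts on it
- jar: bystander: smoked glass jar with hinged steel lid, 92 mm across, 116 mm high, origin at its underside
- planter: bystander: terracotta mini planter, 88 mm across, 103 mm high with its plant, origin at its underside
- napkin_ring: bystander: dark wooden napkin ring, 46 mm outside diameter, 30 mm high, origin at its underside; not the spacer
- candle: bystander: cream candle on a brass dish 76 mm across, 70 mm high, origin at its underside
- trinket_box: bystander: wooden trinket box 90 x 60 x 45 mm, origin at its underside
- salt_bowl: bystander: small blue bowl 70 mm across, 30 mm high, origin at its underside
Not all that is in view belongs to the job. Leave any green look-alike of the part that bears spacer_mid alone. Of the things that look like the part that bears dish_mid, the larger one is meant.

How it is judged:
By the outcome, as a careful person would: the job done as asked, in the order asked, and still so for the second after the job is handed in, with the robot touching nothing.
It also fails if it takes over 72 s, if anything falls off the work surface, if the arm or the gripper's body presses on something with over 40 N, if the wrist force passes 120 N, or if a joint passes its speed limit or range.

## Robot

A 7-joint arm with a two-finger parallel gripper is mounted at the origin on the work surface. World frame = base frame: x ahead of the robot, y to its left, z up, the work surface at z = 0. Lengths are in m, angles in rad, forces in N, time in s.
With the tool pointing down it reaches from about 0.425 to 0.875 m from the base axis. Payload 9.9 kg.
Tool frame: the origin (TCP) lies between the finger pads; the fingertips stand 25 mm ahead of it and the grasp point (between the pads) lies 6 mm ahead of it; z points along the fingers, y is the direction in which the jaws open and shut (so a half turn about z gives the same grasp; the last joint's range is limited). The gripper opens to 85 mm and grips with 20 to 120 N. Pads are 22 mm wide; open, the fingers measure 114 mm over their backs; the gripper's body (76 mm by 85 mm) begins 54 mm behind the grasp point. The pads swing forward as they close: fully open they stand 13 mm farther back than shut.
Start: joints at [1.172, 0.576, 0.025, 1.437, -0.015, 1.129, -0.057], TCP at [0.209, -0.642, 0.256] pointing down, gripper open.
Joint ranges: [-2.76, 2.76], [-0.34, 2.15], [-1.52, 1.57], [0.19, 2.46], [-1.09, 4.23], [0.17, 1.99], [-2.82, 2.82]. Speed limits (rad/s): [2.22, 2.22, 3.01, 3.01, 3.14, 3.14, 3.14].

## Interface

Orientations are given as a unit quaternion [w, x, y, z].
In Python, from workcell import get_obs, viewer, order gives the robot as it stands.
- The arm moves only by the tool apply_moves, never from a script. Its argument "commands" is a list of rows, each a list of 5 numbers: the finger opening in m, from 0 to 0.0854, then the shift along the tool's x, y, z in m, then the turn about the tool's z in rad. A call has exactly 10 rows; each row is the pose to reach, as a shift and turn from the pose commanded when the call began, along the tool's axes at that moment; what a row does not reach only later rows make up. A row lasts 1/8 s, in which the tool goes at most 62.5 mm and 10.7 degrees, less where a joint would pass 70% of its speed; a pose out of reach is approached as far as the arm can. A call with a gripper value outside its range is refused whole. The fingers move at their own pace and stop on an object; "grip_force" is the grip in N (left out, the last holds). Time passes only in rows, so rows that repeat a pose let the fingers close, or fill a call up. It gives the time, the measured TCP pose, the force and the opening at its end, in the units of the state.
- get_obs(): the state, without advancing time (a new reading comes with each control period).
- viewer.grab_frame(name): name is "scene" or "top" or "wrist"; returns (picture, depth): 480x640x3 uint8, red, green, blue; 480x640 float32, m along the optical axis (not along the pixel's ray), 0 where there is no reading.
- viewer.get_calibration(name): a dict with "fx", "fy", "cx", "cy" (pixels), "k1" (the pictures are not rectified: a ray, as slopes to the right and down, at radius r is drawn at 1 + k1 r^2 times it, then the intrinsics apply), "position" and "rotation" of the camera in the world; the wrist camera has in their place "hand_eye" (4x4, takes a point from camera to tool coordinates, whose origin is the TCP and whose axes are the flange's). Camera axes: x right, y down, z forward; pixel columns grow to the right and rows downward; lengths in m; the calibration is good to about 2 mm. A picture is of the moment at which its call begins: read the wrist's pose just before it. get_calibration takes no time and is no camera call.
- order.sign_off(): hands the job in, once; it reports no verdict.
The state is a dict: "clock": time; "joints": joint angles; "dq": joint speeds; "joint_efforts": joint torques, N m; "ee_pos": TCP position; "ee_rot": TCP orientation; "contact_force": force on the tool from outside, world axes, zero at the start; "torque": the same for the moment, N m; "finger_gap": finger opening in m.
Only numpy, scipy, OpenCV 4.12 (cv2) and the standard library are available. Lean on these libraries where they do the work, as an engineer would, in place of code of your own. Each camera call takes 0.05 s, during which the arm holds its last target. There are 200 camera calls.

## Working session

There is one attempt and no reset: what is moved stays moved. The work goes in short steps, Python scripts to look and compute and a tool call to move; the robot and the scene stay as the last step left them, time stands still between calls to the robot, and variables do not carry over. Pictures are saved under pics/ and viewed, about 8 in all and at most 12, crops included, and the job is handed in when it is done.

Besides the shell and the picture viewer there is one more tool, called by a JSON object that holds its "api" and its "payload". apply_moves: Moves the arm, as the interface text tells. Its arguments: {"type":"object","properties":{"commands":{"type":"array"},"grip_force":{"type":"number"}},"required":["commands"]}

```bash
ls; mkdir -p pics
cat > h.py <<'E'
import numpy as np,cv2
from workcell import get_obs,viewer,order
from scipy.spatial.transform import Rotation as R
def rot(q): return R.from_quat([q[1],q[2],q[3],q[0]]).as_matrix()
def grab(n):
    o=get_obs(); p,d=viewer.grab_frame(n); c=viewer.get_calibration(n)
    if n=="wrist":
        T=np.eye(4);T[:3,:3]=rot(o["ee_rot"]);T[:3,3]=o["ee_pos"];T=T@np.array(c["hand_eye"])
    else:
        T=np.eye(4);r=np.array(c["rotation"]);T[:3,:3]=r if r.shape==(3,3) else rot(r);T[:3,3]=c["position"]
    np.savez(f"last_{n}.npz",p=p,d=d,T=T,c=[c[k] for k in("fx","fy","cx","cy","k1")])
    return p,d,T,c
def load(n):
    z=np.load(f"last_{n}.npz");return z["p"],z["d"],z["T"],z["c"]
def rays(c,uv):
    fx,fy,cx,cy,k1=c;uv=np.atleast_2d(np.array(uv,float))
    return cv2.undistortPoints(uv.reshape(-1,1,2),np.array([[fx,0,cx],[0,fy,cy],[0,0,1.]]),np.array([k1,0,0,0.])).reshape(-1,2)
def atz(n,uv,z):
    p,d,T,c=load(n);s=rays(c,uv);D=np.c_[s,np.ones(len(s))]@T[:3,:3].T
    return T[:3,3]+D*((z-T[2,3])/D[:,2])[:,None]
def cloud(n):
    p,d,T,c=load(n);v,u=np.mgrid[:480,:640];s=rays(c,np.c_[u.ravel(),v.ravel()])
    P=np.c_[s,np.ones(len(s))]*d.ravel()[:,None]
    W=(P@T[:3,:3].T+T[:3,3]).reshape(480,640,3);W[d==0]=np.nan;return W
def save(p,n,box=None,k=1):
    if box: p=p[box[1]:box[3],box[0]:box[2]]
    p=cv2.resize(p,None,fx=k,fy=k,interpolation=cv2.INTER_CUBIC) if k!=1 else p
    cv2.imwrite(f"pics/{n}.png",p[:,:,::-1])
E
python3 - <<'E'
from h import *
p,d,T,c=grab("top");save(p,"top");print(T.round(3),c)
p2,d,T,c=grab("scene");save(p2,"scene");print(T.round(3))
o=get_obs();print(o)
E
```

```text
pics
[[ 1.000e-03 -9.880e-01  1.540e-01  3.280e-01]
 [-1.000e+00  1.000e-03  1.500e-02 -7.000e-03]
 [-1.400e-02 -1.540e-01 -9.880e-01  1.416e+00]
 [ 0.000e+00  0.000e+00  0.000e+00  1.000e+00]] {'fx': 511.67812094816736, 'fy': 511.67812094816736, 'cx': 324.47087014642636, 'cy': 239.24495589598115, 'k1': -0.05023168626628866, 'position': array([ 0.32824092, -0.00699483,  1.41599794]), 'rotation': array([-0.05973154,  0.70508505, -0.70487103,  0.04943722])}
[[-0.66   0.5   -0.561  1.237]
 [ 0.751  0.421 -0.508  0.637]
 [-0.017 -0.757 -0.653  0.898]
 [ 0.     0.     0.     1.   ]]
{'clock': 0.1, 'joints': array([ 1.17217062,  0.5764762 ,  0.02485911,  1.43786827, -0.01499859,
        1.1290228 , -0.05652454]), 'dq': array([-0.00043813, -0.00207842,  0.0004685 , -0.00210857, -0.0002715 ,
       -0.00011072,  0.00043217]), 'joint_efforts': array([ 6.34988188e-03, -7.67299747e+01,  2.25785606e+00, -2.86601704e+01,
        1.58320530e-02,  8.62159679e-03,  3.48504329e-05]), 'ee_pos': array([ 0.20889058, -0.64144464,  0.25549459]), 'ee_rot': array([-7.76706694e-04,  9.87635995e-01,  1.56762589e-01, -1.69110272e-04]), 'contact_force': array([-0.26619965,  0.28226952,  0.28529134]), 'torque': array([0.01629541, 0.038308  , 0.0254227 ]), 'finger_gap': 0.08573910357672497}
```

View pics/top.png

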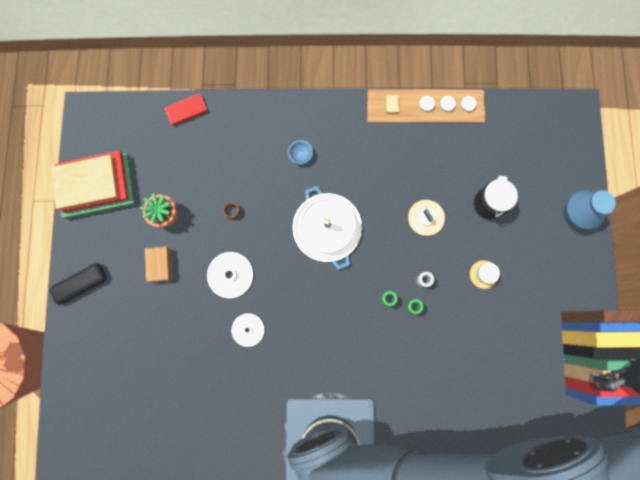

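View pics/scene.png

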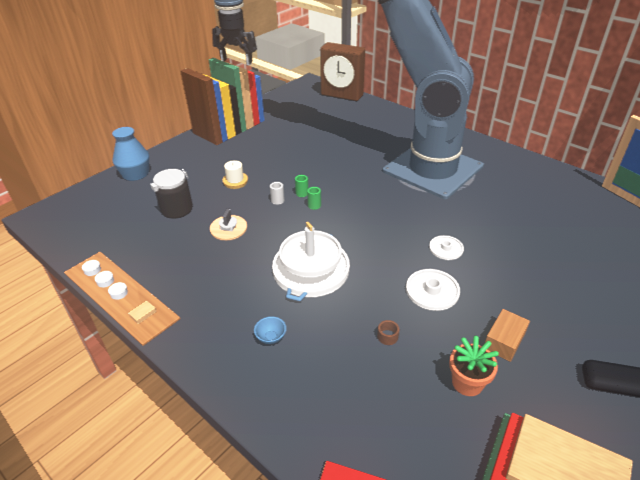

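Top view: the grey tube at (426,280) is the spacer, since the look-alikes at (390,299) and (416,307) are green. Of the white dishes at (230,275) and (248,330), the first is larger and so is the one meant. The cap is on the coaster at (428,216). The stand is at (328,227), with ears at about (313,195) and (341,262). I'll confirm in one enlarged crop and measure.

Run:
```python
from h import *
p,d,T,c=load("top")
def cr(x,y,r,k): return cv2.resize(p[y-r:y+r,x-r:x+r],(k,k),interpolation=cv2.INTER_CUBIC)
a=np.hstack([cr(328,228,45,300),cr(405,290,45,300)])
b=np.hstack([cr(428,216,24,300),cr(236,300,60,300)])
cv2.imwrite("pics/mos.png",np.vstack([a,b])[:,:,::-1])
W=cloud("top")
def circ(P):
    x,y=P[:,0],P[:,1];s=np.linalg.lstsq(np.c_[2*x,2*y,np.ones(len(x))],x*x+y*y,rcond=None)[0];return s[:2].round(4),(s[2]+s[:2]@s[:2])**.5
def reg(n,x,y,r,zl,zh):
    Q=W[y-r:y+r,x-r:x+r].reshape(-1,3);Q=Q[(Q[:,2]>zl)&(Q[:,2]<zh)]
    h=cv2.convexHull((Q[:,:2]*1000).astype(np.float32))[:,0]/1000
    print(n,len(Q),"zmed",np.median(Q[:,2]).round(4),"mean",Q[:,:2].mean(0).round(4),"hullcirc",circ(h))
reg("table",480,350,15,-1,1)
reg("spacer",426,280,13,.045,.065)
reg("dish",230,275,30,.003,.02);reg("hub",230,275,14,.02,.04)
reg("small",248,330,20,.004,.03)
reg("stand mid rim",328,227,45,.055,.075);reg("post",328,224,14,.11,.16)
reg("coaster",427,217,22,.004,.014);reg("capdisc",428,216,20,.018,.033);reg("bar",428,216,20,.045,.07)
print("ears",atz("top",[(313,195),(341,262)],.02))
for n in["jar"]:reg(n,498,197,25,.1,.13)
# blue ears centroid
hsv=cv2.cvtColor(p,cv2.COLOR_RGB2HSV)
for nm,(y0,y1,x0,x1) in {"e1":(182,206,298,326),"e2":(248,275,325,355)}.items():
    m=np.zeros((480,640),bool);s=hsv[y0:y1,x0:x1];m[y0:y1,x0:x1]=(s[...,0]>95)&(s[...,0]<120)&(s[...,1]>110)&(s[...,2]>70)
    v,u=np.nonzero(m);print(nm,len(u),u.mean(),v.mean(),atz("top",[(u.mean(),v.mean())],.015), np.nanmedian(W[m],0))
```

```text
table 897 zmed -0.0002 mean [ 0.2453 -0.4078] hullcirc (array([ 0.2448, -0.4075]), np.float64(0.05060414878260519))
spacer 93 zmed 0.0544 mean [ 0.4326 -0.257 ] hullcirc (array([ 0.4328, -0.2574]), np.float64(0.018451914811594746))
dish 1518 zmed 0.0061 mean [0.4492 0.2755] hullcirc (array([0.4473, 0.2788]), np.float64(0.10087566290234454))
hub 83 zmed 0.0278 mean [0.4472 0.2753] hullcirc (array([0.4474, 0.276 ]), np.float64(0.018433433546017917))
small 490 zmed 0.0064 mean [0.297 0.224] hullcirc (array([0.2978, 0.2229]), np.float64(0.06480977150957169))
stand mid rim 754 zmed 0.0584 mean [0.5799 0.006 ] hullcirc (array([0.58  , 0.0068]), np.float64(0.07453574094350009))
post 66 zmed 0.1342 mean [0.5779 0.007 ] hullcirc (array([0.58 , 0.007]), np.float64(0.010454919429296978))
coaster 790 zmed 0.0078 mean [ 0.6089 -0.2719] hullcirc (array([ 0.6108, -0.2776]), np.float64(0.07750806647341685))
capdisc 151 zmed 0.0255 mean [ 0.6068 -0.2679] hullcirc (array([ 0.6092, -0.2696]), np.float64(0.023472798094539716))
bar 59 zmed 0.0563 mean [ 0.609  -0.2689] hullcirc (array([ 0.6108, -0.2717]), np.float64(0.01509376262409062))
ears [[ 0.67119275  0.04586223  0.02      ]
 [ 0.48255383 -0.03186407  0.02      ]]
jar 869 zmed 0.1121 mean [ 0.6494 -0.4486] hullcirc (array([ 0.6499, -0.4492]), np.float64(0.04547645590063905))
e1 0 nan nan [[nan nan nan]] [nan nan nan]
e2 0 nan nan [[nan nan nan]] [nan nan nan]<stdin>:26: RuntimeWarning: Mean of empty slice.
  ret = ret.dtype.type(ret / rcount)
  return np.nanmean(a, axis, out=out, keepdims=keepdims)
```

View pics/mos.png

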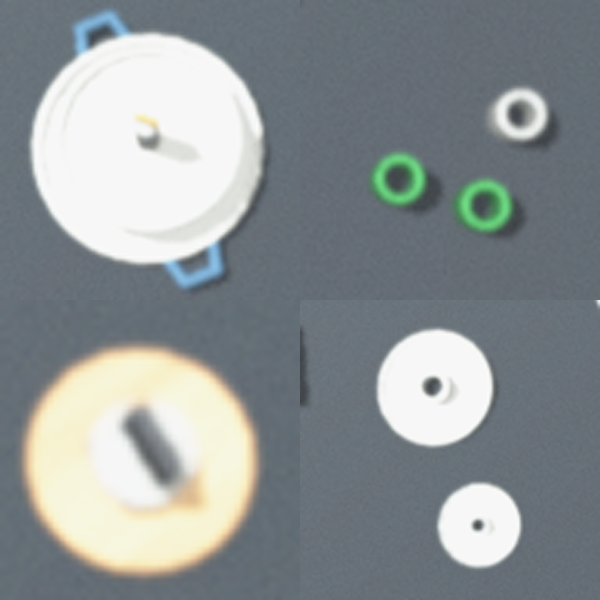

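```bash
cat >> h.py <<'E'
def psi(o): r=rot(o["ee_rot"]);return np.arctan2(r[1,0],r[0,0])
def mv(x,y,z,ps=None):
    o=get_obs();r=rot(o["ee_rot"]);s=r.T@(np.array([x,y,z])-o["ee_pos"]);a=psi(o)
    print("t",round(o["clock"],2),"pos",o["ee_pos"].round(4),"psi",a.round(4),"gap",round(o["finger_gap"],4),"F",np.round(o["contact_force"],1),"j7",o["joints"][6].round(2))
    print("shift",s.round(4),"turn",None if ps is None else round((a-ps+np.pi)%(2*np.pi)-np.pi,4),"tilt",r[:2,2].round(4))
E
python3 - <<'E'
from h import *
print(np.array(viewer.get_calibration("wrist")["hand_eye"]).round(3))
mv(.4328,-.2572,.25,.40)
E
```

```text
[[-0.001 -0.952 -0.306  0.078]
 [ 1.    -0.001  0.    -0.001]
 [-0.001 -0.306  0.952 -0.118]
 [ 0.     0.     0.     1.   ]]
t 0.1 pos [ 0.2089 -0.6414  0.2555] psi 0.3148 gap 0.0857 F [-0.3  0.3  0.3] j7 -0.06
shift [ 0.3319 -0.296   0.0059] turn -0.0852 tilt [-0.0006  0.0015]
```

{"api": "apply_moves", "payload": {"commands": [[0.0854, 0.045, -0.04, 0, 0], [0.0854, 0.09, -0.08, 0, -0.03], [0.0854, 0.137, -0.122, 0, -0.085], [0.0854, 0.185, -0.165, 0.01, -0.085], [0.0854, 0.232, -0.207, 0.03, -0.085], [0.0854, 0.28, -0.25, 0.05, -0.085], [0.0854, 0.315, -0.281, 0.065, -0.085], [0.0854, 0.332, -0.296, 0.0755, -0.085], [0.0854, 0.332, -0.296, 0.0755, -0.085], [0.0854, 0.332, -0.296, 0.0755, -0.085]], "grip_force": 30}}

```text
clock: 1.35
ee_pos: [0.4325, -0.2586, 0.1809]
ee_rot: [0.0, 0.98, 0.198, -0.0]
contact_force: [-0.4, -0.6, -0.8]
finger_gap: 0.0853
```

```bash
cat >> h.py <<'E'
def circ(P):
    x,y=P[:,0],P[:,1];s=np.linalg.lstsq(np.c_[2*x,2*y,np.ones(len(x))],x*x+y*y,rcond=None)[0];return s[:2].round(4),((s[2]+s[:2]@s[:2])**.5).round(4)
def ring(W,zl,zh,c,rmax):
    Q=W.reshape(-1,3);Q=Q[(Q[:,2]>zl)&(Q[:,2]<zh)&(np.hypot(Q[:,0]-c[0],Q[:,1]-c[1])<rmax)]
    h=cv2.convexHull((Q[:,:2]*1000).astype(np.float32))[:,0]/1000
    print("n",len(Q),"zmed",np.median(Q[:,2]).round(4),"hull",circ(h));return Q
E
python3 - <<'E'
from h import *
mv(.4328,-.2572,.051,.40)
p,d,T,c=grab("wrist");save(p,"w1")
W=cloud("wrist");ring(W,.050,.06,(.433,-.257),.03)
E
```

```text
t 1.35 pos [ 0.4325 -0.2586  0.1809] psi 0.3988 gap 0.0853 F [-0.4 -0.6 -0.8] j7 -0.77
shift [ 0.0008 -0.0012  0.1299] turn -0.0012 tilt [-0.0004 -0.0005]
n 1320 zmed 0.0545 hull (array([ 0.4319, -0.2559]), np.float64(0.0187))
```

View pics/w1.png

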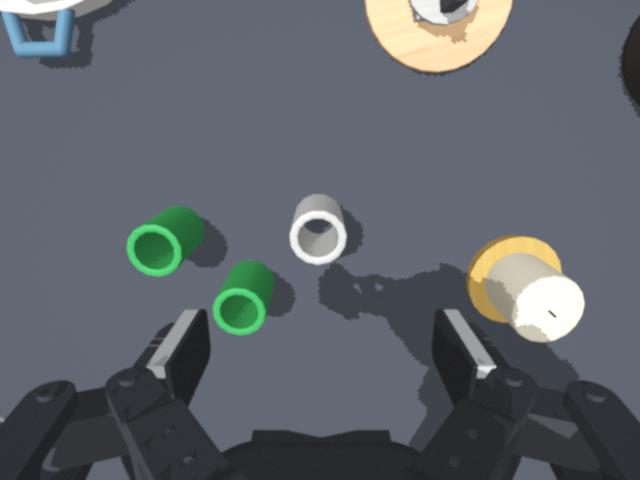

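The wrist view shows the grey spacer at (318,235), with the green tubes clear of the finger path. Measured height is 54.5 mm and radius 18.7 mm, both as expected. I'll descend and grip.

{"api": "apply_moves", "payload": {"commands": [[0.062, 0.0006, -0.0026, 0.03, 0], [0.062, 0.0006, -0.0026, 0.08, 0], [0.062, 0.0006, -0.0026, 0.12, 0], [0.062, 0.0006, -0.0026, 0.13, 0], [0.062, 0.0006, -0.0026, 0.13, 0], [0.03, 0.0006, -0.0026, 0.13, 0], [0.03, 0.0006, -0.0026, 0.13, 0], [0.03, 0.0006, -0.0026, 0.13, 0], [0.03, 0.0006, -0.0026, 0.13, 0], [0.03, 0.0006, -0.0026, 0.13, 0]], "grip_force": 40}}

```text
clock: 2.65
ee_pos: [0.4333, -0.2555, 0.0524]
ee_rot: [0.001, 0.98, 0.198, 0.001]
contact_force: [-0.5, -1.2, 7.3]
finger_gap: 0.036
```

Run:
```python
from h import *
mv(.580,.007,.25,.40)
```

```text
t 2.65 pos [ 0.4333 -0.2555  0.0524] psi 0.3996 gap 0.036 F [-0.5 -1.2  7.3] j7 -0.8
shift [ 0.2376 -0.1843 -0.1976] turn -0.0004 tilt [ 0.0023 -0.0014]
```

{"api": "apply_moves", "payload": {"commands": [[0.03, 0, 0, -0.04, 0], [0.03, 0, 0, -0.09, 0], [0.03, 0.02, -0.02, -0.13, 0], [0.03, 0.06, -0.065, -0.16, 0], [0.03, 0.1, -0.11, -0.168, 0], [0.03, 0.135, -0.155, -0.168, 0], [0.03, 0.157, -0.185, -0.168, 0], [0.03, 0.157, -0.185, -0.168, 0], [0.03, 0.157, -0.185, -0.168, 0], [0.03, 0.157, -0.185, -0.168, 0]]}}

```text
clock: 3.9
ee_pos: [0.5049, -0.0249, 0.2191]
ee_rot: [0.0, 0.98, 0.197, 0.0]
contact_force: [-0.5, -0.2, -2.0]
finger_gap: 0.0361
```

Run:
```python
from h import *
mv(.580,.007,.22,.40)
p,d,T,c=grab("wrist");save(p,"w2")
W=cloud("wrist")
Q=ring(W,.127,.137,(.58,.007),.016);Q=ring(W,.139,.15,(.58,.007),.02)
m=Q[:,:2].mean(0);u,s,v=np.linalg.svd(Q[:,:2]-m);print("tongue",m,"ang",np.arctan2(v[0,1],v[0,0]),s/len(Q)**.5)
ring(W,.060,.067,(.58,.007),.085)
ti=np.linalg.inv(T)
hsv=cv2.cvtColor(p,cv2.COLOR_RGB2HSV);m=(hsv[...,0]>95)&(hsv[...,0]<120)&(hsv[...,1]>110)&(hsv[...,2]>60)&(np.abs(W[...,0]-.58)<.16)&(np.abs(W[...,1])<.1)&(W[...,2]>0.003)&(W[...,2]<.03)
n,l,st,ce=cv2.connectedComponentsWithStats(m.astype(np.uint8))
for i in range(1,n):
    if st[i,4]>60: print("blue",st[i],np.nanmean(W[l==i],0))
```

```text
t 3.9 pos [ 0.5049 -0.0249  0.2191] psi 0.3975 gap 0.0361 F [-0.5 -0.2 -2. ] j7 -1.27
shift [ 0.0816 -0.0004 -0.0009] turn -0.0025 tilt [ 0.0002 -0.0006]
n 945 zmed 0.132 hull (array([0.5786, 0.0079]), np.float64(0.0107))
n 620 zmed 0.1448 hull (array([0.5797, 0.0074]), np.float64(0.0104))
tongue [0.57864379 0.00805689] ang 1.2175764672972447 [0.00635152 0.00172427]
n 4951 zmed 0.0636 hull (array([0.5785, 0.0077]), np.float64(0.0744))
blue [291 226  56  29 752] [ 0.47883726 -0.03302374  0.0193656 ]
```

View pics/w2.png

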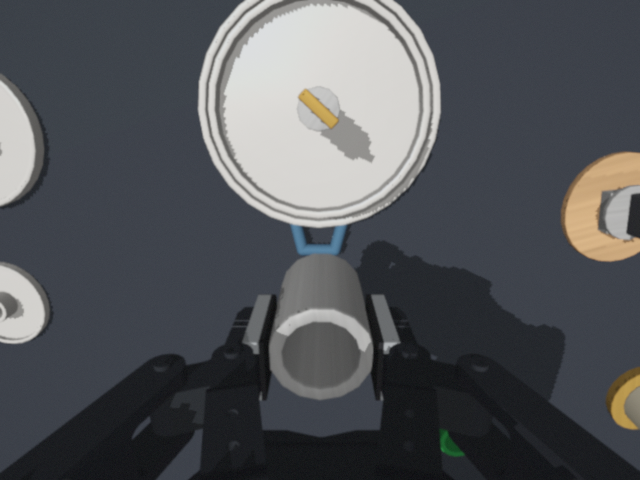

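The wrist view shows the post at (318,108) with the brass tongue on it, the near ear at (319,240), and the spacer held upright. Tongue heading is about 1.218 and the ear line about 0.388. Next I'll measure the held spacer's offset.

Run:
```python
from h import *
W=cloud("wrist");o=get_obs();c=o["ee_pos"]
Q=W.reshape(-1,3);Q=Q[(np.hypot(Q[:,0]-c[0],Q[:,1]-c[1])<.03)&(Q[:,2]>.17)]
print(np.percentile(Q[:,2],[5,50,90,95,98,99.5]))
z=np.histogram(Q[:,2],bins=np.arange(.17,.24,.002));print(z[0])
top=.2243
for lo,hi in((.219,.226),(.221,.227)):
    q=ring(W,lo,hi,c,.019)
r=rot(o["ee_rot"]);
s=Q[Q[:,2]<.215]; l=(s-c)@r; print("tool-x of outer front", [ (round(a,3),l[(abs(l[:,2]-a)<.002)&(abs(l[:,1])<.003),0].max().round(4)) for a in (.0,.01,.02,.03,.04) if ((abs(l[:,2]-a)<.002)&(abs(l[:,1])<.003)).any()], "ymid",[((l[(abs(l[:,2]-a)<.002),1].max()+l[(abs(l[:,2]-a)<.002),1].min())/2).round(4) for a in(.02,.03,.04)])
mv(.5786,.0078,.22,.388)
```

```text
[0.18908437 0.24633432 0.2801428  0.28284526 0.28552019 0.28707872]
[ 112  109  135  175  180  203  219  241  251  281  288  303  323  369
  428  469  529  569  570  647  613  692  684  728  817 3409  902  298
  268  246  361  832  208  204]
n 4104 zmed 0.2214 hull (array([ 0.5044, -0.0248]), np.float64(0.0185))
n 2813 zmed 0.2217 hull (array([ 0.5042, -0.0249]), np.float64(0.0184))
tool-x of outer front [(0.01, np.float64(0.0174)), (0.02, np.float64(0.0174)), (0.03, np.float64(0.0172)), (0.04, np.float64(0.0171))] ymid [np.float64(-0.0006), np.float64(-0.0006), np.float64(-0.0007)]
t 3.95 pos [ 0.5049 -0.0248  0.219 ] psi 0.3976 gap 0.0359 F [ 1.1 -0.6 -0.7] j7 -1.27
shift [ 0.0805 -0.0015 -0.001 ] turn 0.0096 tilt [ 0.0001 -0.0004]
```

{"api": "apply_moves", "payload": {"commands": [[0.03, 0.03, -0.001, 0, 0], [0.03, 0.065, -0.001, 0, 0], [0.03, 0.0815, -0.001, 0, 0], [0.03, 0.0815, -0.001, 0, 0], [0.03, 0.0815, -0.001, 0.01, 0], [0.03, 0.0815, -0.001, 0.02, 0], [0.03, 0.0815, -0.001, 0.03, 0], [0.03, 0.0815, -0.001, 0.04, 0], [0.03, 0.0815, -0.001, 0.05, 0], [0.03, 0.0815, -0.001, 0.05, 0]]}}

```text
clock: 5.2
ee_pos: [0.5794, 0.0092, 0.1678]
ee_rot: [-0.0, 0.98, 0.199, -0.001]
contact_force: [-0.6, 0.6, -0.7]
finger_gap: 0.0357
```

Run:
```python
from h import *
mv(.5791,.0078,.1045)
```

```text
t 5.2 pos [0.5794 0.0092 0.1678] psi 0.3999 gap 0.0357 F [-0.6  0.6 -0.7] j7 -1.34
shift [-0.0007  0.0012  0.0633] turn None tilt [-0.0016 -0.0001]
```

{"api": "apply_moves", "payload": {"commands": [[0.03, 0, 0.0012, 0.012, 0], [0.03, 0, 0.0012, 0.024, 0], [0.03, 0, 0.0012, 0.036, 0], [0.03, 0, 0.0012, 0.046, 0], [0.03, 0, 0.0012, 0.053, 0], [0.03, 0, 0.0012, 0.057, 0], [0.03, 0, 0.0012, 0.06, 0], [0.03, 0, 0.0012, 0.061, 0], [0.03, 0, 0.0012, 0.0615, 0], [0.03, 0, 0.0012, 0.0615, 0]]}}

```text
clock: 6.45
ee_pos: [0.5804, 0.0081, 0.1075]
ee_rot: [0.0, 0.98, 0.199, 0.0]
contact_force: [0.5, 1.0, -0.8]
finger_gap: 0.0354
```

Run:
```python
from h import *
mv(.5791,.0078,.1045)
```

```text
t 6.45 pos [0.5804 0.0081 0.1075] psi 0.3998 gap 0.0354 F [ 0.5  1.  -0.8] j7 -1.35
shift [-0.0013 -0.0002  0.003 ] turn None tilt [0.0003 0.    ]
```

{"api": "apply_moves", "payload": {"commands": [[0.03, -0.001, 0, 0.001, 0], [0.03, -0.001, 0, 0.002, 0], [0.03, -0.001, 0, 0.0028, 0], [0.03, -0.001, 0, 0.0035, 0], [0.03, -0.001, 0, 0.0035, 0], [0.058, -0.001, 0, 0.003, 0], [0.058, -0.001, 0, 0.003, 0], [0.058, -0.001, 0, 0.003, 0], [0.058, -0.001, 0, -0.005, 0], [0.058, -0.001, 0, -0.03, 0]]}}

```text
clock: 7.7
ee_pos: [0.5787, 0.0077, 0.137]
ee_rot: [-0.0, 0.98, 0.199, -0.001]
contact_force: [0.3, 0.3, -0.4]
finger_gap: 0.058
```

Run:
```python
from h import *
mv(.4473,.276,.20,.40)
```

```text
t 7.7 pos [0.5787 0.0077 0.137 ] psi 0.3999 gap 0.058 F [ 0.3  0.3 -0.4] j7 -1.34
shift [-0.0167 -0.2983 -0.0627] turn -0.0001 tilt [-0.0024 -0.0001]
```

{"api": "apply_moves", "payload": {"commands": [[0.07, 0, 0, -0.04, 0], [0.07, 0, 0, -0.072, 0], [0.07, -0.001, -0.015, -0.075, 0], [0.07, -0.004, -0.06, -0.075, 0], [0.07, -0.008, -0.12, -0.065, 0], [0.07, -0.012, -0.18, -0.05, 0], [0.07, -0.015, -0.24, -0.03, 0], [0.07, -0.0167, -0.283, -0.015, 0], [0.07, -0.0167, -0.298, -0.01, 0], [0.07, -0.0167, -0.298, -0.01, 0]]}}

```text
clock: 8.95
ee_pos: [0.4472, 0.2763, 0.1469]
ee_rot: [0.0, 0.98, 0.2, -0.001]
contact_force: [-0.4, 0.1, 0.3]
finger_gap: 0.0696
```

Run:
```python
from h import *
mv(.4473,.276,.032,.40)
p,d,T,c=grab("wrist");save(p,"w3")
W=cloud("wrist");ring(W,.024,.032,(.447,.276),.03);ring(W,.009,.016,(.447,.276),.09)
p,d,T,c=grab("top");Wt=cloud("top")
Q=Wt[200:250,305:350].reshape(-1,3);Q=Q[(Q[:,2]>.09)];print("spacer/post heights",np.histogram(Q[:,2],bins=[.09,.1,.104,.111,.128,.137,.15])[0]);ring(Wt,.103,.111,(.579,.007),.03)
mv(.4473,.276,.032,.40)
```

```text
t 8.95 pos [0.4472 0.2763 0.1469] psi 0.402 gap 0.0696 F [-0.4  0.1  0.3] j7 -1.9
shift [1.000e-04 3.000e-04 1.149e-01] turn 0.002 tilt [-0.001  -0.0005]
n 1353 zmed 0.0276 hull (array([0.4469, 0.2771]), np.float64(0.0187))
n 4216 zmed 0.0116 hull (array([0.4465, 0.277 ]), np.float64(0.0617))
spacer/post heights [16 12 65 15 29 25]
n 70 zmed 0.1065 hull (array([0.5786, 0.0061]), np.float64(0.0183))
t 9.05 pos [0.4487 0.2744 0.1475] psi 0.3984 gap 0.0703 F [ 0.3  0.2 -1. ] j7 -1.9
shift [-0.0007 -0.0021  0.1155] turn -0.0016 tilt [ 0.0004 -0.0008]
```

Spacer is seated: its top reads 106.5 mm, as it should. The dish's hub and rim centres agree, with the rim 61.7 mm in radius, so it is the larger dish. I'll take the hub.

{"api": "apply_moves", "payload": {"commands": [[0.06, 0, -0.0009, 0.04, 0], [0.06, 0, -0.0009, 0.08, 0], [0.06, 0, -0.0009, 0.105, 0], [0.06, 0, -0.0009, 0.113, 0], [0.06, 0, -0.0009, 0.113, 0], [0.03, 0, -0.0009, 0.113, 0], [0.03, 0, -0.0009, 0.113, 0], [0.03, 0, -0.0009, 0.113, 0], [0.03, 0, -0.0009, 0.113, 0], [0.03, 0, -0.0009, 0.113, 0]], "grip_force": 50}}

```text
clock: 10.3
ee_pos: [0.4485, 0.2767, 0.0358]
ee_rot: [-0.0, 0.98, 0.199, 0.001]
contact_force: [0.2, -1.3, 7.9]
finger_gap: 0.0359
```

Run:
```python
from h import *
mv(.5049,-.0249,.22,.40)
```

```text
t 10.3 pos [0.4485 0.2767 0.0358] psi 0.3998 gap 0.0359 F [ 0.2 -1.3  7.9] j7 -1.94
shift [-0.065   0.2998 -0.1844] turn -0.0002 tilt [0.0021 0.001 ]
```

{"api": "apply_moves", "payload": {"commands": [[0.03, 0, 0, -0.03, 0], [0.03, 0, 0, -0.09, 0], [0.03, 0, 0.01, -0.15, 0], [0.03, -0.01, 0.05, -0.2, 0], [0.03, -0.03, 0.11, -0.206, 0], [0.03, -0.05, 0.17, -0.206, 0], [0.03, -0.07, 0.23, -0.206, 0], [0.03, -0.084, 0.28, -0.206, 0], [0.03, -0.084, 0.2985, -0.206, 0], [0.03, -0.084, 0.2985, -0.206, 0]]}}

```text
clock: 11.55
ee_pos: [0.4865, -0.0327, 0.2408]
ee_rot: [0.0, 0.98, 0.197, 0.0]
contact_force: [-0.1, -0.0, -2.1]
finger_gap: 0.0354
```

```bash
cat >> h.py <<'E'
def tool(p,T,c): # world->tool using pose embedded in T (noise cancels)
    H=np.array(viewer.get_calibration("wrist")["hand_eye"]);t=T@np.linalg.inv(H);return (np.array(p)-t[:3,3])@t[:3,:3]
E
python3 - <<'E'
from h import *
mv(.5786,.0078,.24,.40)
p,d,T,c=grab("wrist");save(p,"w4");W=cloud("wrist");V=tool(W.reshape(-1,3),T,c).reshape(W.shape)
def ringt(zl,zh,cc,rmax):
    Q=V.reshape(-1,3);Q=Q[(Q[:,2]>zl)&(Q[:,2]<zh)&(np.hypot(Q[:,0]-cc[0],Q[:,1]-cc[1])<rmax)]
    h=cv2.convexHull((Q[:,:2]*1000).astype(np.float32))[:,0]/1000;print("n",len(Q),"z",np.median(Q[:,2]).round(4),circ(h))
ringt(.103,.112,(.1,0),.02); ringt(.128,.137,(.1,0),.03); ringt(.17,.18,(.1,0),.09)
q=V.reshape(-1,3);q=q[(np.hypot(q[:,0],q[:,1])<.07)&(abs(q[:,2])<.06)]
print(np.histogram(q[:,2],bins=np.arange(-.02,.05,.004)))
ringt(0.016,.024,(0,0),.08); ringt(-.0,.009,(0,0),.025)
E
```

```text
t 11.55 pos [ 0.4865 -0.0327  0.2408] psi 0.3966 gap 0.0354 F [-0.1 -0.  -2.1] j7 -1.23
shift [ 0.1006 -0.0018  0.0009] turn -0.0034 tilt [ 0.0008 -0.0003]
n 810 z 0.1089 (array([ 0.1005, -0.002 ]), np.float64(0.0107))
n 1413 z 0.1342 (array([ 0.0992, -0.0019]), np.float64(0.0188))
n 2918 z 0.1772 (array([ 0.1001, -0.0018]), np.float64(0.0743))
(array([  729,  1172,   525,   644,   655,   580,  1951,  2990,  1199,
         997,  4016,  6761, 32674,  1408,     2,     0,     0]), array([-0.02 , -0.016, -0.012, -0.008, -0.004,  0.   ,  0.004,  0.008,
        0.012,  0.016,  0.02 ,  0.024,  0.028,  0.032,  0.036,  0.04 ,
        0.044,  0.048]))
n 5013 z 0.0234 (array([-0.0012, -0.0006]), np.float64(0.0611))
n 3713 z 0.0079 (array([ 0.0009, -0.0005]), np.float64(0.0216))
```

View pics/w4.png

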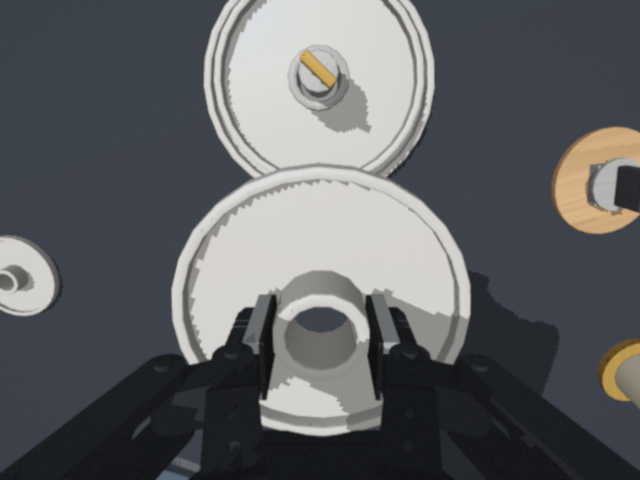

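{"api": "apply_moves", "payload": {"commands": [[0.03, 0.035, -0.0013, 0, 0], [0.03, 0.08, -0.0013, 0, 0], [0.03, 0.1015, -0.0013, 0.01, 0], [0.03, 0.1015, -0.0013, 0.03, 0], [0.03, 0.1015, -0.0013, 0.045, 0], [0.03, 0.1015, -0.0013, 0.055, 0], [0.03, 0.1015, -0.0013, 0.063, 0], [0.03, 0.1015, -0.0013, 0.071, 0], [0.03, 0.1015, -0.0013, 0.078, 0], [0.03, 0.1015, -0.0013, 0.078, 0]]}}

```text
clock: 12.85
ee_pos: [0.5793, 0.0095, 0.1619]
ee_rot: [-0.0, 0.98, 0.199, -0.0]
contact_force: [0.3, 0.6, -1.2]
finger_gap: 0.0356
```

Run:
```python
from h import *
mv(.5797,.0083,.142,.40)
```

```text
t 12.85 pos [0.5793 0.0095 0.1619] psi 0.3997 gap 0.0356 F [ 0.3  0.6 -1.2] j7 -1.31
shift [-0.0001  0.0013  0.0199] turn -0.0003 tilt [-0.0007 -0.    ]
```

{"api": "apply_moves", "payload": {"commands": [[0.03, 0, 0, 0.006, 0], [0.03, 0, 0, 0.012, 0], [0.03, 0, 0, 0.016, 0], [0.03, 0, 0, 0.018, 0], [0.03, 0, 0, 0.0195, 0], [0.03, 0, 0, 0.0205, 0], [0.03, 0, 0, 0.021, 0], [0.03, 0, 0, 0.021, 0], [0.03, 0, 0, 0.021, 0], [0.03, 0, 0, 0.021, 0]]}}

```text
clock: 14.1
ee_pos: [0.5801, 0.0097, 0.1428]
ee_rot: [0.0, 0.98, 0.199, 0.001]
contact_force: [-3.0, -0.3, 11.4]
finger_gap: 0.0358
```

Run:
```python
from h import *
mv(.5797,.0083,.142,.40)
```

```text
t 14.1 pos [0.5801 0.0097 0.1428] psi 0.3997 gap 0.0358 F [-3.  -0.3 11.4] j7 -1.32
shift [-0.0009  0.0011  0.0008] turn -0.0003 tilt [0.002  0.0003]
```

{"api": "apply_moves", "payload": {"commands": [[0.057, 0, 0, 0, 0], [0.057, 0, 0, 0, 0], [0.057, 0, 0, -0.008, 0], [0.057, 0, 0, -0.04, 0], [0.06, 0, 0, -0.08, 0], [0.06, -0.02, 0.05, -0.09, -0.03], [0.06, -0.04, 0.11, -0.085, -0.06], [0.06, -0.06, 0.17, -0.075, -0.095], [0.06, -0.075, 0.23, -0.065, -0.095], [0.06, -0.081, 0.268, -0.059, -0.095]]}}

```text
clock: 15.35
ee_pos: [0.6085, -0.2727, 0.2003]
ee_rot: [0.001, 0.97, 0.243, -0.0]
contact_force: [-0.0, 1.1, 0.2]
finger_gap: 0.06
```

{"api": "apply_moves", "payload": {"commands": [[0.06, 0, 0, 0, 0], [0.06, 0, 0, 0, 0], [0.06, 0, 0, 0, 0], [0.06, 0, 0, 0, 0], [0.06, 0, 0, 0, 0], [0.06, 0, 0, 0, 0], [0.06, 0, 0, 0, 0], [0.06, 0, 0, 0, 0], [0.06, 0, 0, 0, 0], [0.06, 0, 0, 0, 0]]}}

```text
clock: 16.6
ee_pos: [0.6092, -0.2688, 0.2002]
ee_rot: [-0.0, 0.97, 0.245, -0.0]
contact_force: [-0.3, -0.8, -0.3]
finger_gap: 0.0599
```

Run:
```python
from h import *
mv(.6095,-.2695,.20,.494)
p,d,T,c=grab("wrist");save(p,"w5");W=cloud("wrist");V=tool(W.reshape(-1,3),T,c)
def reg(zl,zh,r):
    Q=V[(W.reshape(-1,3)[:,2]>zl)&(W.reshape(-1,3)[:,2]<zh)&(np.hypot(V[:,0],V[:,1])<r)];
    h=cv2.convexHull((Q[:,:2]*1000).astype(np.float32));print(len(Q),"z",np.median(Q[:,2]),circ(h[:,0]/1000),"rect(mm)",cv2.minAreaRect(h))
reg(.053,.06,.035);reg(.021,.029,.035);reg(.005,.011,.08)
p,d,T,c=grab("top");Wt=cloud("top");ring(Wt,.130,.138,(.579,.007),.03);ring(Wt,.114,.123,(.579,.007),.07)
```

```text
t 16.6 pos [ 0.6092 -0.2688  0.2002] psi 0.4947 gap 0.0599 F [-0.3 -0.8 -0.3] j7 -0.77
shift [-0.      0.0007  0.0002] turn 0.0007 tilt [-0.0001  0.0001]
677 z 0.14360565151736432 (array([-0.0003,  0.0001]), np.float64(0.0172)) rect(mm) ((-0.536346435546875, -1.338892936706543), (9.974369049072266, 35.06369400024414), 88.54557800292969)
2124 z 0.17536717473829794 (array([-0.0007, -0.0012]), np.float64(0.0237)) rect(mm) ((-0.38205909729003906, -1.038045883178711), (47.1158332824707, 46.412879943847656), 89.11857604980469)
8139 z 0.1923846402947477 (array([-0.0015,  0.0002]), np.float64(0.0497)) rect(mm) ((-1.4150848388671875, 0.1566314697265625), (98.56697845458984, 98.85077667236328), 88.62921142578125)
n 97 zmed 0.1341 hull (array([0.5797, 0.0086]), np.float64(0.0183))
n 634 zmed 0.1165 hull (array([0.5795, 0.0088]), np.float64(0.0613))
```

View pics/w5.png

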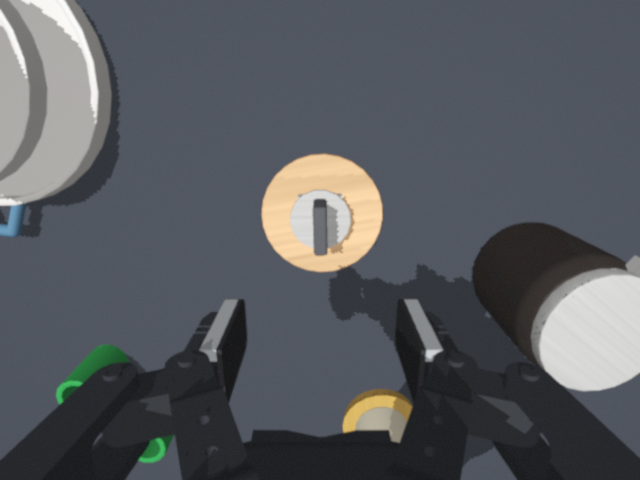

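The dish is seated: hub top reads 134 mm (135 expected). The cap on the coaster is at (320,220), with its bar nearly along the tool's x axis. Next I grasp the bar.

{"api": "apply_moves", "payload": {"commands": [[0.05, -0.0005, -0.0012, 0.05, -0.025], [0.05, -0.0005, -0.0012, 0.1, -0.025], [0.05, -0.0005, -0.0012, 0.135, -0.025], [0.05, -0.0005, -0.0012, 0.146, -0.025], [0.05, -0.0005, -0.0012, 0.146, -0.025], [0.002, -0.0005, -0.0012, 0.146, -0.025], [0.002, -0.0005, -0.0012, 0.146, -0.025], [0.002, -0.0005, -0.0012, 0.146, -0.025], [0.002, -0.0005, -0.0012, 0.146, -0.025], [0.002, -0.0005, -0.0012, 0.146, -0.025]], "grip_force": 50}}

```text
clock: 17.95
ee_pos: [0.609, -0.2683, 0.0558]
ee_rot: [0.001, 0.966, 0.257, 0.001]
contact_force: [-0.6, -0.3, 7.2]
finger_gap: 0.0095
```

Run:
```python
from h import *
mv(.5786,.0078,.24,1.218)
```

```text
t 17.95 pos [ 0.609  -0.2683  0.0558] psi 0.5197 gap 0.0095 F [-0.6 -0.3  7.2] j7 -0.77
shift [ 0.111  -0.2544 -0.1845] turn -0.6983 tilt [ 0.0023 -0.0008]
```

{"api": "apply_moves", "payload": {"commands": [[0.002, 0, 0, -0.04, 0], [0.002, 0, 0, -0.1, -0.1], [0.002, 0.005, -0.02, -0.15, -0.25], [0.002, 0.015, -0.06, -0.186, -0.4], [0.002, 0.025, -0.11, -0.186, -0.55], [0.002, 0.04, -0.16, -0.186, -0.698], [0.002, 0.05, -0.195, -0.186, -0.698], [0.002, 0.0504, -0.204, -0.186, -0.698], [0.002, 0.0504, -0.204, -0.186, -0.698], [0.002, 0.0504, -0.204, -0.186, -0.698]]}}

```text
clock: 19.2
ee_pos: [0.5509, -0.0675, 0.2403]
ee_rot: [0.0, 0.821, 0.571, -0.0]
contact_force: [-0.8, 0.4, -1.5]
finger_gap: 0.0094
```

Run:
```python
from h import *
mv(.5786,.0078,.24,1.218)
p,d,T,c=grab("wrist");save(p,"w6");W=cloud("wrist");V=tool(W.reshape(-1,3),T,c)
hsv=cv2.cvtColor(p,cv2.COLOR_RGB2HSV).reshape(-1,3)
def reg(n,zl,zh,c,r,m=None):
    k=(V[:,2]>zl)&(V[:,2]<zh)&(np.hypot(V[:,0]-c[0],V[:,1]-c[1])<r)
    if m is not None:k&=m
    Q=V[k];h=cv2.convexHull((Q[:,:2]*1000).astype(np.float32));print(n,len(Q),"z",np.median(Q[:,2]).round(4),circ(h[:,0]/1000),"rect(mm)",np.round(cv2.minAreaRect(h)[0]+cv2.minAreaRect(h)[1],2),cv2.minAreaRect(h)[2])
reg("tongue",.09,.099,(.08,0),.02);reg("hub",.101,.109,(.08,0),.03);reg("post",.1065,.110,(.08,0),.012)
reg("rim",.118,.126,(.08,0),.08)
k=(np.hypot(V[:,0],V[:,1])<.035)&(V[:,2]>-.02)&(V[:,2]<.06);print(np.histogram(V[k,2],bins=np.arange(-.02,.06,.005)))
reg("disc",.024,.034,(0,0),.03)
b=(hsv[:,0]>95)&(hsv[:,0]<120)&(hsv[:,1]>110)&(hsv[:,2]>60)&(W.reshape(-1,3)[:,2]<.03)&(np.hypot(V[:,0]-.08,V[:,1])<.14)
L=cv2.connectedComponentsWithStats(b.reshape(480,640).astype(np.uint8))
for i in range(1,L[0]):
    if L[2][i,4]>40:print("blue",L[2][i],np.nanmean(V[L[1].ravel()==i],0))
```

```text
t 19.2 pos [ 0.5509 -0.0675  0.2403] psi 1.2158 gap 0.0094 F [-0.8  0.4 -1.5] j7 -0.47
shift [ 0.0802 -0.0002  0.0003] turn -0.0022 tilt [ 0.0002 -0.0007]
tongue 508 z 0.0954 (array([ 0.0802, -0.    ]), np.float64(0.0097)) rect(mm) [80.31 -0.36  5.79 22.2 ] 89.8198471069336
hub 2579 z 0.106 (array([ 0.0817, -0.0011]), np.float64(0.0188)) rect(mm) [81.49 -1.19 37.38 37.55] 88.90372467041016
post 788 z 0.1083 (array([0.0796, 0.0002]), np.float64(0.0113)) rect(mm) [79.65  0.08 21.22 22.81] 62.06697082519531
rim 5987 z 0.1217 (array([ 0.0817, -0.0009]), np.float64(0.0615)) rect(mm) [ 79.81  -1.01 118.46 123.3 ] 0.2365197241306305
(array([ 976, 1055,  484, 2858,  800,  632,  580,  446,  175,  357, 3187,
         92,  104,   85,    0]), array([-2.00000000e-02, -1.50000000e-02, -1.00000000e-02, -5.00000000e-03,
        3.46944695e-18,  5.00000000e-03,  1.00000000e-02,  1.50000000e-02,
        2.00000000e-02,  2.50000000e-02,  3.00000000e-02,  3.50000000e-02,
        4.00000000e-02,  4.50000000e-02,  5.00000000e-02,  5.50000000e-02]))
disc 3517 z 0.0308 (array([-0.0002, -0.0006]), np.float64(0.0236)) rect(mm) [ 7.95 -0.77 47.33 30.65] 89.3952865600586
blue [388   0  58  53 930] [0.15075871 0.08155149 0.22095123]
blue [210 168  52  52 789] [ 0.00688827 -0.0804072   0.221149  ]
```

View pics/w6.png

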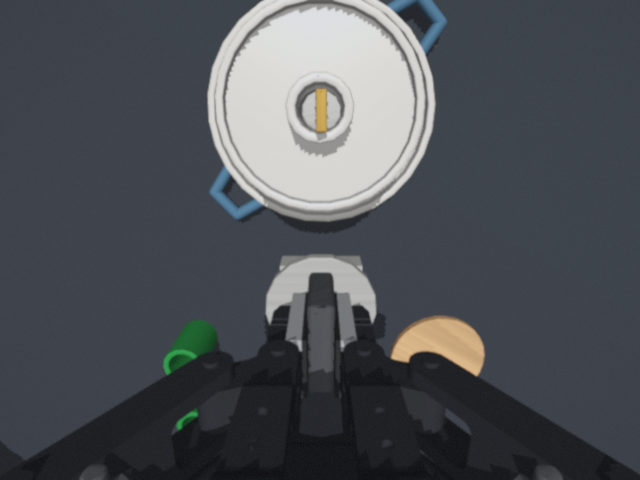

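The tongue lies along the tool's x axis within 0.01 rad, and the ear line is about 0.84 rad clockwise of it. Moving the cap over and lowering it gently.

{"api": "apply_moves", "payload": {"commands": [[0.002, 0.03, 0, 0, 0], [0.002, 0.065, 0, 0, 0], [0.002, 0.0803, 0, 0, 0], [0.002, 0.0803, 0, 0.015, 0], [0.002, 0.0803, 0, 0.03, 0], [0.002, 0.0803, 0, 0.04, 0], [0.002, 0.0803, 0, 0.044, 0], [0.002, 0.0803, 0, 0.046, 0], [0.002, 0.0803, 0, 0.048, 0], [0.002, 0.0803, 0, 0.0495, 0]]}}

```text
clock: 20.5
ee_pos: [0.5785, 0.0095, 0.191]
ee_rot: [0.0, 0.82, 0.572, 0.0]
contact_force: [0.2, 0.1, -1.0]
finger_gap: 0.009
```

Run:
```python
from h import *
mv(.5786,.0078,.182,1.218)
```

```text
t 20.5 pos [0.5785 0.0095 0.191 ] psi 1.2179 gap 0.009 F [ 0.2  0.1 -1. ] j7 -0.63
shift [-0.0016  0.0006  0.009 ] turn -0.0001 tilt [0.0006 0.    ]
```

Commanded 190.5 mm, no contact force yet. I'll go on slowly.

{"api": "apply_moves", "payload": {"commands": [[0.002, 0, 0, 0.001, 0], [0.002, 0, 0, 0.002, 0], [0.002, 0, 0, 0.003, 0], [0.002, 0, 0, 0.0035, 0], [0.002, 0, 0, 0.004, 0], [0.002, 0, 0, 0.0045, 0], [0.002, 0, 0, 0.005, 0], [0.002, 0, 0, 0.005, 0], [0.002, 0, 0, 0.005, 0], [0.002, 0, 0, 0.005, 0]]}}

```text
clock: 21.75
ee_pos: [0.5784, 0.0094, 0.1858]
ee_rot: [0.0, 0.82, 0.572, 0.0]
contact_force: [0.2, -0.5, -2.0]
finger_gap: 0.0092
```

Run:
```python
from h import *
mv(.5786,.0078,.182,1.218)
```

```text
t 21.75 pos [0.5784 0.0094 0.1858] psi 1.2178 gap 0.0092 F [ 0.2 -0.5 -2. ] j7 -0.64
shift [-0.0015  0.0008  0.0038] turn -0.0002 tilt [0. 0.]
```

No force at a height where the cap would ride on the tongue, so the slot has dropped over it. Seating it now.

{"api": "apply_moves", "payload": {"commands": [[0.002, 0, 0, 0.001, 0], [0.002, 0, 0, 0.0015, 0], [0.002, 0, 0, 0.002, 0], [0.002, 0, 0, 0.0025, 0], [0.002, 0, 0, 0.003, 0], [0.002, 0, 0, 0.0035, 0], [0.002, 0, 0, 0.004, 0], [0.002, 0, 0, 0.0045, 0], [0.002, 0, 0, 0.0045, 0], [0.002, 0, 0, 0.0045, 0]]}}

```text
clock: 23.0
ee_pos: [0.5787, 0.0095, 0.1827]
ee_rot: [0.0, 0.82, 0.572, 0.001]
contact_force: [-3.9, -0.4, 12.4]
finger_gap: 0.0091
```

Run:
```python
from h import *
mv(.5786,.0078,.182,.38)
```

```text
t 23.0 pos [0.5787 0.0095 0.1827] psi 1.2177 gap 0.0091 F [-3.9 -0.4 12.4] j7 -0.64
shift [-0.0017  0.0005  0.0007] turn 0.8377 tilt [ 0.0016 -0.0001]
```

{"api": "apply_moves", "payload": {"commands": [[0.002, 0, 0, -0.0015, 0], [0.002, 0, 0, -0.0015, 0.1], [0.002, 0, 0, -0.0015, 0.2], [0.002, 0, 0, -0.0015, 0.3], [0.002, 0, 0, -0.0015, 0.4], [0.002, 0, 0, -0.0015, 0.5], [0.002, 0, 0, -0.0015, 0.6], [0.002, 0, 0, -0.0015, 0.7], [0.002, 0, 0, -0.0015, 0.8], [0.002, 0, 0, -0.0015, 0.838]]}}

```text
clock: 24.25
ee_pos: [0.5797, 0.0084, 0.1831]
ee_rot: [0.001, 0.982, 0.187, 0.001]
contact_force: [4.3, -3.2, 0.1]
finger_gap: 0.0087
```

Run:
```python
from h import *
mv(.5786,.0078,.182,.38);print(get_obs()["torque"])
```

```text
t 24.25 pos [0.5797 0.0084 0.1831] psi 0.377 gap 0.0087 F [ 4.3 -3.2  0.1] j7 -1.33
shift [-0.0013  0.0002  0.0011] turn -0.003 tilt [ 0.0028 -0.0012]
[-0.78616391 -0.94776978  0.04355379]
```

Turned to heading 0.38 with small forces. I'll let it settle, release, lift straight up and back away to look.

{"api": "apply_moves", "payload": {"commands": [[0.002, 0, 0, 0, 0], [0.002, 0, 0, 0, 0], [0.04, 0, 0, 0, 0], [0.04, 0, 0, 0, 0], [0.04, 0, 0, 0, 0], [0.04, 0, 0, -0.01, 0], [0.04, 0, 0, -0.04, 0], [0.06, 0, 0, -0.07, 0], [0.06, -0.04, 0, -0.1, 0], [0.06, -0.08, 0, -0.1, 0]]}}

```text
clock: 25.5
ee_pos: [0.5044, -0.0203, 0.2854]
ee_rot: [0.0, 0.982, 0.189, 0.002]
contact_force: [-0.7, -0.7, -0.3]
finger_gap: 0.0601
```

{"api": "apply_moves", "payload": {"commands": [[0.06, 0, 0, 0, 0], [0.06, 0, 0, 0, 0], [0.06, 0, 0, 0, 0], [0.06, 0, 0, 0, 0], [0.06, 0, 0, 0, 0], [0.06, 0, 0, 0, 0], [0.06, 0, 0, 0, 0], [0.06, 0, 0, 0, 0], [0.06, 0, 0, 0, 0], [0.06, 0, 0, 0, 0]]}}

```text
clock: 26.75
ee_pos: [0.5041, -0.0202, 0.2828]
ee_rot: [0.0, 0.982, 0.189, 0.0]
contact_force: [0.8, -0.3, 0.9]
finger_gap: 0.0599
```

Run:
```python
from h import *
mv(.5786,.0078,.28,.38)
p,d,T,c=grab("wrist");save(p,"w7");W=cloud("wrist").reshape(-1,3);V=tool(W,T,c)
hsv=cv2.cvtColor(p,cv2.COLOR_RGB2HSV).reshape(-1,3)
def reg(n,zl,zh,r):
    k=(W[:,2]>zl)&(W[:,2]<zh)&(np.hypot(V[:,0]-.08,V[:,1])<r);Q=V[k]
    h=cv2.convexHull((Q[:,:2]*1000).astype(np.float32));print(n,len(Q),"z",np.median(W[k,2]).round(4),circ(h[:,0]/1000),"rect",np.round(cv2.minAreaRect(h)[0]+cv2.minAreaRect(h)[1],2),cv2.minAreaRect(h)[2])
reg("bar",.178,.192,.03);reg("disc",.145,.160,.03);reg("rim",.113,.124,.08);reg("midrim",.058,.068,.085)
b=(hsv[:,0]>95)&(hsv[:,0]<120)&(hsv[:,1]>110)&(hsv[:,2]>60)&(W[:,2]<.03)&(np.hypot(V[:,0]-.08,V[:,1])<.14)
L=cv2.connectedComponentsWithStats(b.reshape(480,640).astype(np.uint8))
for i in range(1,L[0]):
    if L[2][i,4]>40:print("blue",L[2][i],np.nanmean(V[L[1].ravel()==i],0))
```

```text
t 26.75 pos [ 0.5041 -0.0202  0.2828] psi 0.3798 gap 0.0599 F [ 0.8 -0.3  0.9] j7 -1.27
shift [0.0796 0.0016 0.0028] turn -0.0002 tilt [ 0. -0.]
bar 1293 z 0.1838 (array([ 0.0789, -0.004 ]), np.float64(0.0173)) rect [79.35  0.71 10.06 36.21] 89.32660675048828
disc 3648 z 0.152 (array([0.0792, 0.0007]), np.float64(0.0239)) rect [78.95  0.78 46.51 47.47] 0.6938398480415344
rim 5982 z 0.1182 (array([0.0802, 0.    ]), np.float64(0.0617)) rect [8.0090e+01 2.0000e-02 1.2264e+02 1.2273e+02] 44.27421188354492
midrim 736 z 0.0638 (array([0.0799, 0.0016]), np.float64(0.0745)) rect [ 71.43  19.83 149.14 109.65] 25.27785301208496
blue [301 210  46  25 552] [-0.02897731  0.00293042  0.26333625]
```

View pics/w7.png

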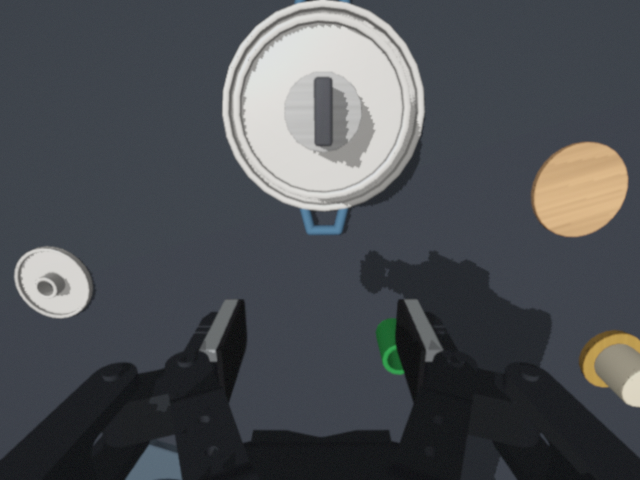

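Bar top reads 183.8 mm (184 when flush). The bar lies at -0.012 rad and the ear line at about -0.016 rad in the tool frame, so they agree within about 0.01 rad. The gripper is clear, so I'm handing in.

```bash
python3 -c "
from workcell import order
print(order.sign_off())"
```

```text
the job is handed in; nothing more can be done
None
```

The dish stand is assembled and handed in at about 27 s of the 72 s allowed. The order was spacer, then the larger small dish, then the cap. The cap's slot dropped over the tongue at the first try, because I had measured the tongue's direction with the wrist camera. I then turned the cap about 0.84 rad clockwise and let go.

| Check | Measured | Should be |
|---|---|---|
| Spacer top | 106.5 mm | 107 mm |
| Dish hub top | 134 mm | 135 mm |
| Cap bar top | 183.8 mm | 184 mm (flush) |
| Bar against ear line | within about 0.01 rad | in line |

- **Forces:** the highest wrist reading I saw was about 12 N, while seating the dish and the cap. I read it only at the end of each move, so a brief peak in between would not show.
- **Alignment:** in the last picture one ear was mostly hidden at the picture's edge, so the ear line there comes from the near ear and the stand's centre. Earlier estimates of the ear line, from both ears or from the near ear, agreed within about 0.02 rad.
- **Bystanders:** I moved none of the other things, and those in the last view were in place. I took no final overall picture of the rest.

No check failed.

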